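# Hold up the tray of a lifting pot

### The arm

A 6-joint arm with a two-finger parallel gripper is mounted at the origin on a cart in front of the work surface, level with it; the furniture and walls round the work are solid. World frame = base frame: x ahead of the robot, y to its left, z up, the work surface at z = 0. Lengths are in m, angles in rad, forces in N, time in s.
With the tool pointing down it reaches from about 0.375 to 0.925 m from the base axis. Payload 5.7 kg.
Tool frame: the origin (TCP) lies between the finger pads; the fingertips stand 25 mm ahead of it and the grasp point (between the pads) lies 6 mm ahead of it (nose_length is the z of the fingertips in the tool frame, in m); z points along the fingers, y is the line along which they close (so a half turn about z gives the same grasp; the last joint's range is limited). The gripper opens to 88 mm and grips with 3 to 60 N. Pads are 20 mm wide; open, the fingers measure 115 mm over their backs; the gripper's body (75 mm by 178 mm) begins 61 mm behind the grasp point.
Start: joints at [1.214, 0.359, 1.51, -0, 1.272, -0.115], TCP at [0.144, 0.583, 0.248] pointing down, gripper open.
Joint ranges: [-2.97, 2.97], [-1.01, 2.36], [0.21, 2.38], [-0.96, 4.11], [0.2, 2.71], [-2.98, 2.98]. Speed limits (rad/s): [2.39, 2.39, 3.14, 3.14, 3.14, 3.14].

### API

Orientations are given as a unit quaternion [w, x, y, z].
In Python, from rig import * gives the robot as it stands. The module is installed in compiled form; this text tells all that it offers.
- The arm moves only by the tool apply_moves, never from a script. Its argument "series" is a list of rows, each a list of 3 entries, a list of its own where there are three numbers: the shift along the tool's x, y, z in cm, then the turn about the tool's z in degrees, then the opening, from 0 (shut) to 1 (fully open). In form: [[[dx, dy, dz], spin, gripper], ...]. A call has 1 to 12 rows; each row is the pose to reach, as a shift and turn from the pose commanded when the call began, along the tool's axes at that moment; what a row does not reach only later rows make up. A row lasts 1/8 s, in which the tool goes at most 62.5 mm and 10.7 degrees, less where a joint would pass 70% of its speed; a pose out of reach is approached as far as the arm can. A call with a gripper value outside its range is refused whole. The fingers move at their own pace and stop on an object; "force" is the grip in N (left out, the last holds). Time passes only in rows, so rows that repeat a pose let the fingers close. It gives the time, the measured TCP pose, the force, the opening and the grip force at its end, in the units of the state.
- get_state(): the state, without advancing time (a new reading comes with each control period).
- capture(name): name is "scene" or "top"; returns a dict with "image" (420x560x3 uint8, red, green, blue), "fx", "fy", "cx", "cy" (pixels), "view" (4x4, takes a point from world to camera coordinates). Camera axes: x right, y up, looking along -z (the intrinsics and any distortion apply to the point x, -y, -z); pixel columns grow to the right and rows downward; lengths in m; the calibration is good to about 2 mm. A picture is of the moment at which its call begins. There is no depth.
- close_job(): hands the job in; it is judged then, once.
The state is a dict: "clock": time; "q": joint angles; "joint_vel": joint speeds; "joint_efforts": joint torques, N m; "tool_pos": TCP position; "tool_rot": TCP orientation; "contact_force": force on the tool from outside, world axes, zero at the start; "ft_torque": the same for the moment, N m; "finger_gap": finger opening in m; "grip_force": force on a finger pad.
Only numpy, scipy, OpenCV 4.12 (cv2) and the standard library are available. Lean on these libraries where they do the work, as an engineer would, in place of code of your own. Each camera call takes 0.05 s, during which the arm holds its last target. There are 200 camera calls.

### The job

Take the loose lid off the lifting pot by its knob and set it down gently, flat with the knob up, on a free spot of the worktop clear of the pot's base. Then press the pot's spring-return lever down with the fingers past its first two clicks to the third (pad level with the lowest pair of marks, tray edge level with the pot's rim, not down on the stop) so that the brass bush is presented standing on the tray, and finish while still holding the lever there. Leave the other things on the worktop where they are.

Things in the scene. Friction and masses are not known exactly. Their poses are not given: they have to be found in the camera images.
- lift_pot: fixed lifting pot (all sizes here in mm). Origin: under the pot's axis at worktop height. Dark base plate 12 thick, x -75 to 75, y -162.5 to 77.5. On it the round steel pot (outer diameter 120, inner 112, rim at z 100, axis at the origin) and a grey column (x 15 to 47, y -155 to -85, 132 high) whose front faces -x and carries the lever; housing 41 high between
- pot_rim (a point): centre of the pot's mouth, at rim height, 100 above the worktop
- lid: loose round steel lid, 0.13 to 0.25 kg: flange of diameter 128, 4 thick, over a plug of diameter 106, 6 deep, that sits in the pot's mouth. Origin: centre of the plug's underside, 94 above the worktop while on the pot, at worktop height when it lies flat on the worktop; z up
- lid_knob (a point): centre of the lid's black round knob, 34 above the lid's origin: diameter 25, 20 high (from 24 to 44 above the lid's origin); the flange's top is 10 above the lid's origin
- press (a joint): how far the lever is pressed down (m): 0 at rest, 0.054 on its stop; clicks at 0.014, 0.028, 0.042. A click is a ripple of about 2.5 N: none holds the lever, its spring always pushes it up again. About 7 N to start it, 13 N at the third click, at most about 17 N on the way. Pressing raises the tray 1.5 times as far
- lever: the lever: a black thumb pad, 64 (x) x 36 (y) x 10 thick, which moves straight down in front of the column; x, y axes as the lifting pot's. Origin: in its top face, 55 from its free end (which points to -x); the column's face is at x = +15. The top face is 115 above the worktop with the lever at rest, 73 at the third click
- pad_top (a point): the place to press: on the pad's top face, 30 in front (-x) of the pad's origin, 45 in front of the column's face. Moves with the pad
- mark3 (a point): fixed point: where pad_top is when the lever is exactly at the third click. Three pairs of dark marks on the column's face show where the pad's top face is at clicks 1, 2 and 3, from the top
- tray: round aluminium tray inside the pot, diameter 100, 6 high with a 3 thick floor. Origin: centre of its underside, 31 above the worktop at rest, 94 at the third click (tray edge then level with the pot's rim)
- bush_brass: plain brass bush, diameter 26, 29 high, standing loose on the tray. Origin: centre of its underside
- ring_nut: bystander: steel coupling ring lying flat, outer diameter 60, height 21 mm. Origin: centre of its underside
- bush: bystander: steel flanged bush standing on its flange, 41 diameter, 33 high mm. Origin: centre of its underside
- spring_clamp: bystander: red spring clamp lying on its side, 67 x 109 x 24 mm. Origin: centre of its underside
- bolt_a: bystander: hex bolt with a blue end cap, lying, 88 long along its y axis, 35 high mm. Origin: centre of its underside
- tape_black: bystander: roll of black tape lying flat, 63 diameter, 19 high mm. Origin: centre of its underside
- nut_driver: bystander: screwdriver with green handle, lying in front of the pot, 195 long along its y axis, 31 high mm. Origin: centre of its underside
- washer_a: bystander: thick steel washer lying flat, 44 diameter, 8 high mm. Origin: centre of its underside

How it is judged:
On the way, in this order (a step that is already met when the one before it is completed fails the run):
1. the lid lies flat, knob up, on the worktop clear of the pot's base, and is let go (height (world z) of lid below 0.006 m and angle between lid's own z axis and vertical below 0.08 rad and horizontal distance between lid and pot_rim above 0.12 m and contact force between the fingers and lid below 0.1 N and linear speed of lid below 0.02 m/s), for 0.2 s.
2. the fingers hold the lever at the third click (value of joint press between 0.037 and 0.047 m and contact force between the fingers and lever above 3 N), for 0.5 s.
At the end, for the whole second after the job is handed in: fingers press the lever's pad (over 3 N), lever within 5 mm of the third click (0.037 to 0.047 m); bush upright on the tray; lid untouched, flat (0.08 rad), knob up, on the worktop itself (origin under 6 mm), over 120 mm from the pot's axis (all of step 2 and height (world z) of lid below 0.006 m and angle between lid's own z axis and vertical below 0.08 rad and horizontal distance between lid and pot_rim above 0.12 m and contact force between the fingers and lid below 0.1 N and angle between bush_brass's own z axis and vertical below 0.15 rad and horizontal distance between bush_brass and tray below 0.045 m and z of bush_brass in the frame of tray between -0.002 and 0.008 m); the arm keeps its last pose, push and grip.
It fails at once if a bystander was moved more than 30 mm (distance of any of ring_nut, bush, spring_clamp, bolt_a, tape_black, nut_driver, washer_a from where it was at the start of the episode above 0.03 m).
It fails at once if the lid was dropped (falls free at more than 0.45 m/s) (contact force between the fingers and lid below 0.1 N and linear speed of lid above 0.45 m/s and height (world z) of lid above 0.012 m).
It fails at once if the bush fell out of the tray (horizontal distance between bush_brass and tray above 0.06 m or angle between bush_brass's own z axis and vertical above 0.8 rad).
It also fails if it takes over 48 s, if anything falls off the work surface, if the arm or the gripper's body presses on something with over 40 N, if the wrist force passes 120 N, or if a joint passes its speed limit or range.

## Working session

There is one attempt and no reset: what is moved stays moved. The work goes in short steps, Python scripts to look and compute and a tool call to move; the robot and the scene stay as the last step left them, time stands still between calls to the robot, and variables do not carry over. Pictures are saved under pics/ and viewed, at most 10 in all, crops included, and the job is handed in when it is done.

Besides the shell and the picture viewer there is one more tool, called by a JSON object that holds its "method" and its "body". apply_moves: Moves the arm, as the interface text tells. Its arguments: {"type":"object","properties":{"series":{"type":"array"},"force":{"type":"number"}},"required":["series"]}

```bash
mkdir -p pics; cat > h.py <<'E'
from rig import *
import numpy as np, cv2
def snap(n,f):
    c=capture(n); cv2.imwrite(f,cv2.cvtColor(c["image"],cv2.COLOR_RGB2BGR)); return c
def ray(c,u,v):
    V=np.array(c["view"]); R=V[:3,:3]; t=V[:3,3]
    p=np.array([(u-c["cx"])/c["fx"],-(v-c["cy"])/c["fy"],-1.])
    return -R.T@t, R.T@p
def onz(c,u,v,z):
    o,d=ray(c,u,v); return o+d*(z-o[2])/d[2]
def proj(c,P):
    V=np.array(c["view"]); q=V[:3,:3]@np.array(P)+V[:3,3]
    return c["cx"]+c["fx"]*q[0]/-q[2], c["cy"]-c["fy"]*q[1]/-q[2]
E
python3 - <<'E'
from h import *
for n in("scene","top"):
    c=snap(n,f"pics/{n}0.png"); print({k:np.round(v,3).tolist() for k,v in c.items() if k!="image"})
print(get_state())
E
```

```text
{'fx': 538.52, 'fy': 538.52, 'cx': 277.327, 'cy': 217.444, 'view': [[0.809, -0.588, 0.006, -0.411], [0.247, 0.349, 0.904, -0.192], [-0.533, -0.73, 0.428, -1.309], [0.0, 0.0, 0.0, 1.0]]}
{'fx': 446.338, 'fy': 446.338, 'cx': 278.143, 'cy': 208.634, 'view': [[-0.021, -1.0, -0.002, 0.001], [0.997, -0.021, 0.076, -0.487], [-0.076, -0.0, 0.997, -1.52], [0.0, 0.0, 0.0, 1.0]]}
{'clock': 0.1, 'q': array([ 1.21389062e+00,  3.59423877e-01,  1.51130930e+00, -2.43720965e-05,
        1.27248361e+00, -1.15092004e-01]), 'joint_vel': array([ 0.00067949, -0.0001482 , -0.00214922, -0.00152009,  0.00187505,
        0.00016571]), 'joint_efforts': array([-5.99563919e-04, -5.16359460e+01, -2.71404684e+01,  6.75469916e-02,
        2.76375515e-02, -2.05145221e-05]), 'tool_pos': array([0.14348875, 0.5820027 , 0.2469047 ]), 'tool_rot': array([-1.78550383e-04,  1.20608882e-01,  9.92699772e-01, -7.92278931e-04]), 'contact_force': array([ 0.62208483, -0.33149172,  0.28897903]), 'ft_torque': array([-0.01610073,  0.02826305,  0.00402522]), 'grip_force': 0.0, 'finger_gap': 0.0882039673093533}
```

View pics/scene0.png

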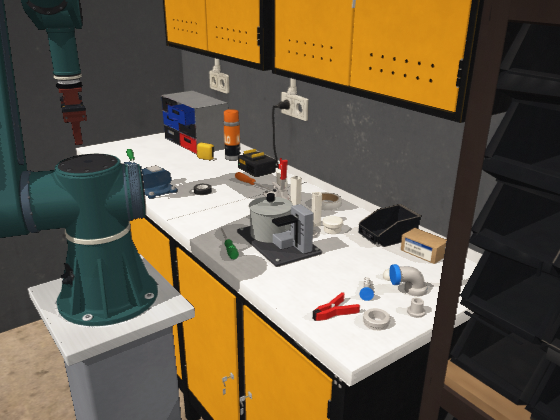

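View pics/top0.png

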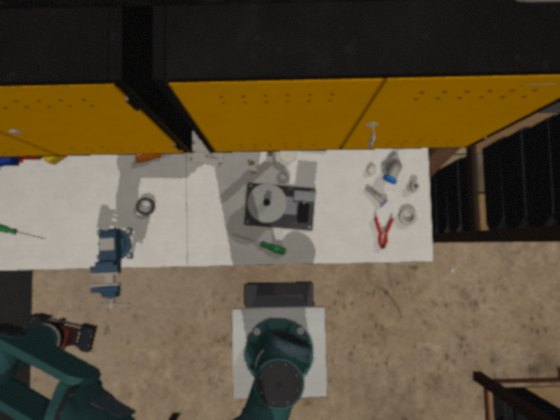

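The scene view shows the pot at about (270,215) with the lid knob at (270,197), and the lever column on its right at (303,228). The top view shows the pot at (267,202), with the base plate from (246,184) to (314,229). I'll enlarge both to get accurate pixels.

```bash
python3 - <<'E'
from h import *
a=cv2.imread("pics/top0.png")[150:270,190:350]; b=cv2.imread("pics/scene0.png")[170:275,190:340]
cv2.imwrite("pics/topc.png",cv2.resize(a,None,fx=5,fy=5,interpolation=cv2.INTER_CUBIC))
cv2.imwrite("pics/scenec.png",cv2.resize(b,None,fx=5,fy=5,interpolation=cv2.INTER_CUBIC))
E
```

```text
(no output)
```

View pics/topc.png

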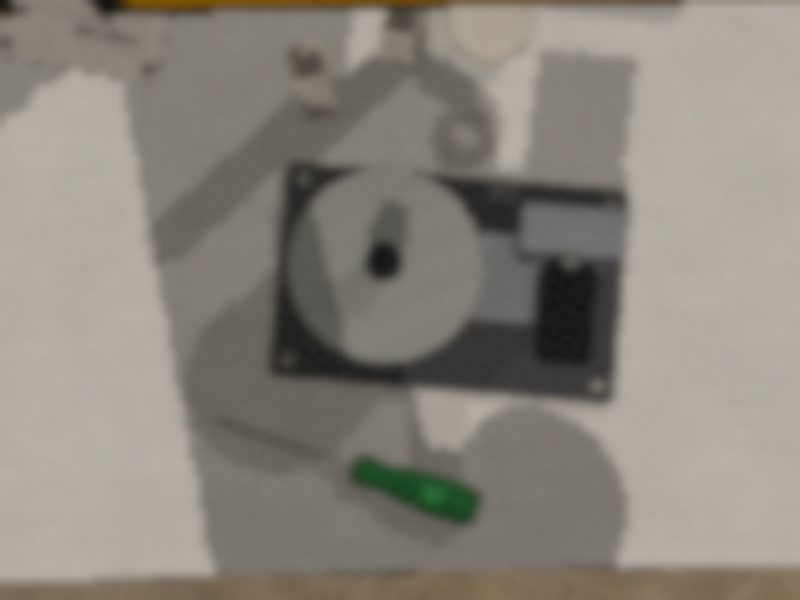

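View pics/scenec.png

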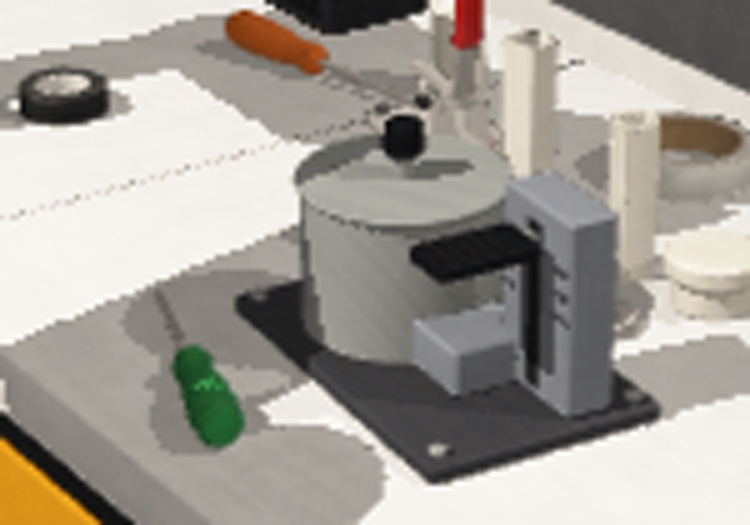

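Knob at crop (383,261) and lid disc centred at (385,266). Base corners are at (290,164), (627,193), (609,402) and (272,375), and the pad is about (566,310). Free worktop lies left of the pot, around crop (110,300).

```bash
python3 - <<'E'
from h import *
from scipy.spatial.transform import Rotation as Ro
c=capture("top"); s=capture("scene")
f=lambda x,y:(190+(x+.5)/5-.5,150+(y+.5)/5-.5)
g=lambda x,y:(190+(x+.5)/5-.5,170+(y+.5)/5-.5)
B=[onz(c,*f(*p),.012)[:2] for p in((290,164),(627,193),(609,402),(272,375))]
print("base",np.round(B,4))
L=np.array([[75,77.5],[75,-162.5],[-75,-162.5],[-75,77.5]])/1000
Bc=np.mean(B,0);Lc=L.mean(0)
M=sum(np.outer(b-Bc,l-Lc) for b,l in zip(B,L)); th=np.arctan2(M[1,0]-M[0,1],M[0,0]+M[1,1])
R=np.array([[np.cos(th),-np.sin(th)],[np.sin(th),np.cos(th)]]);o=Bc-R@Lc
print("pot",o,np.degrees(th))
print("lid",onz(c,*f(385.5,266.5),.104),"knob",onz(c,*f(383,261),.135))
o1,d1=ray(c,*f(383,261));o2,d2=ray(s,*g(404,138))
A=np.c_[d1,-d2];t=np.linalg.lstsq(A,o2-o1,rcond=None)[0];print("knob tri",o1+d1*t[0],o2+d2*t[1])
P=o+R@[-.03,-.12];print("padtop",P,"pad centre meas",onz(c,*f(566,310),.115),"pred",o+R@[-.0155,-.12])
for q in((110,300),(60,300),(220,420),(125,80),(200,570)):print(q,onz(c,*f(*q),0))
st=get_state();print(st["tool_pos"],Ro.from_quat(st["tool_rot"],scalar_first=True).as_matrix().round(4))
pp=onz(c,*f(100,300),0);print(proj(s,pp))
E
```

```text
base [[ 0.5812  0.0949]
 [ 0.5559 -0.1388]
 [ 0.4111 -0.1224]
 [ 0.4347  0.1097]]
pot [0.50020805 0.02810797] -6.034002621062469
lid [0.49997362 0.02754104 0.104     ] knob [0.50074206 0.0282757  0.135     ]
knob tri [0.50140297 0.02846592 0.12784819] [0.50310738 0.02732354 0.12797531]
padtop [ 0.45776002 -0.08807363] pad centre meas [ 0.4682838  -0.08870975  0.115     ] pred [ 0.47217969 -0.08959785]
(110, 300) [0.49000277 0.2228544  0.        ]
(60, 300) [0.49075374 0.25774567 0.        ]
(220, 420) [0.40474287 0.14725605 0.        ]
(125, 80) [0.64487855 0.21075167 0.        ]
(200, 570) [0.30148481 0.16251027 0.        ]
[0.14353026 0.58216612 0.24711426] [[-9.709e-01  2.394e-01 -4.000e-04]
 [ 2.394e-01  9.709e-01 -1.100e-03]
 [ 1.000e-04 -1.200e-03 -1.000e+00]]
(np.float64(230.80821037968252), np.float64(214.42339290009824))
```

{"method": "apply_moves", "body": {"series": [[[-2, -2, -2], -3, 1], [[-6, -6, -3], -6, 1], [[-10, -9.5, -3], -8, 1], [[-14, -13.2, -3], -8, 1], [[-18, -17, -3], -8, 1], [[-22, -20.7, -3], -8, 1], [[-26, -24.5, -3], -8, 1], [[-30, -28.3, -3], -8, 1], [[-34.5, -32.5, -3], -8, 1], [[-39, -36.8, -3], -8, 1], [[-43.5, -41, -3], -8, 1], [[-47.2, -44.5, -3], -8, 1]], "force": 25}}

```text
clock: 1.7
tool_pos: [0.4964, 0.0352, 0.2777]
tool_rot: [0.0, 0.052, 0.999, -0.0]
contact_force: [-1.1, 0.7, 0.6]
finger_gap: 0.088
grip_force: 0.0
```

{"method": "apply_moves", "body": {"series": [[[0, 0, 0], 0, 1], [[0, 0, 0], 0, 1]]}}

```text
clock: 1.95
tool_pos: [0.4947, 0.0378, 0.2773]
tool_rot: [-0.001, 0.051, 0.999, 0.0]
contact_force: [-0.4, 0.3, -0.2]
finger_gap: 0.088
grip_force: 0.0
```

```bash
cat > go.py <<'E'
from h import *
import sys
from scipy.spatial.transform import Rotation as Ro
s=get_state();M=Ro.from_quat(s["tool_rot"],scalar_first=True).as_matrix()
print(s["clock"],s["tool_pos"].round(4),s["contact_force"].round(1),s["finger_gap"].round(4),"ydir",M[:2,1].round(3))
if len(sys.argv)>1: print("tool shift cm",(M.T@(np.array(sys.argv[1:4],float)-s["tool_pos"])*100).round(2))
E
python3 go.py 0.501 0.028 0.136
```

```text
Traceback (most recent call last):
  File "go.py", line 5, in <module>
    print(s["clock"],s["tool_pos"].round(4),s["contact_force"].round(1),s["finger_gap"].round(4),"ydir",M[:2,1].round(3))
                                                                        ^^^^^^^^^^^^^^^^^^^^^
AttributeError: 'float' object has no attribute 'round'
```

{"method": "apply_moves", "body": {"series": [[[-0.7, -0.9, 2], 0, 1], [[-0.7, -0.9, 6], 0, 1], [[-0.7, -0.9, 10], 0, 1], [[-0.7, -0.9, 12.5], 0, 1], [[-0.7, -0.9, 13.5], 0, 1], [[-0.7, -0.9, 14], 0, 1], [[-0.7, -0.9, 14], 0, 1]]}}

```text
clock: 2.82
tool_pos: [0.5017, 0.0281, 0.1383]
tool_rot: [0.0, 0.051, 0.999, -0.0]
contact_force: [-0.6, 0.3, 0.1]
finger_gap: 0.0879
grip_force: 0.0
```

```bash
sed -i 's/s\["finger_gap"\].round(4)/s["finger_gap"]/' go.py; python3 - <<'E'
from h import *
snap("scene","pics/s1.png");snap("top","pics/t1.png")
b=cv2.imread("pics/s1.png")[130:275,200:340];a=cv2.imread("pics/t1.png")[150:250,210:320]
k=lambda i:cv2.resize(i,(400,414),interpolation=cv2.INTER_CUBIC)
cv2.imwrite("pics/c1.png",np.hstack([k(b),k(a)]))
E
python3 go.py 0.501 0.028 0.136
```

```text
2.925 [0.5021 0.0279 0.1386] [-0.7 -0.5 -0.5] 0.08760815700811356 ydir [0.102 0.995]
tool shift cm [0.11 0.   0.26]
```

View pics/c1.png

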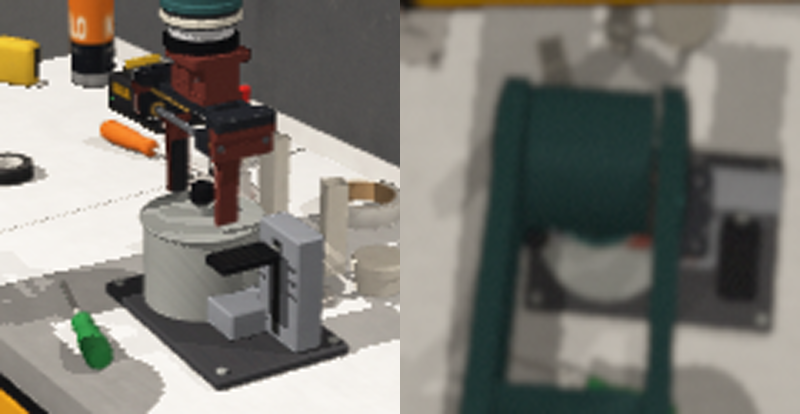

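The fingers straddle the knob, which sits at about (203,190) in the left panel, and nothing is touching. Next is lowering 2 mm and closing.

{"method": "apply_moves", "body": {"series": [[[0.1, 0, 0.25], 0, 0.6], [[0.1, 0, 0.25], 0, 0.4], [[0.1, 0, 0.25], 0, 0.2], [[0.1, 0, 0.25], 0, 0.1], [[0.1, 0, 0.25], 0, 0.1], [[0.1, 0, 0.25], 0, 0.1], [[0.1, 0, 0.25], 0, 0.1], [[0.1, 0, 0.25], 0, 0.1]], "force": 30}}

```text
clock: 3.92
tool_pos: [0.5005, 0.028, 0.1351]
tool_rot: [-0.0, 0.051, 0.999, 0.0]
contact_force: [-0.8, 0.8, 0.2]
finger_gap: 0.0243
grip_force: 30.0
```

{"method": "apply_moves", "body": {"series": [[[0, 0, -0.5], 0, 0.1], [[0, 0, -1.5], 0, 0.1], [[0, 0, -3], 0, 0.1], [[0, 0, -4.5], 0, 0.1], [[0, 0, -5.5], 0, 0.1], [[0, 0, -6], 0, 0.1], [[0, 0, -6], 0, 0.1]], "force": 40}}

```text
clock: 4.8
tool_pos: [0.5006, 0.0279, 0.1955]
tool_rot: [0.0, 0.051, 0.999, -0.0]
contact_force: [0.5, 0.1, -2.7]
finger_gap: 0.0244
grip_force: 40.0
```

```bash
python3 go.py 0.495 0.235 0.19
```

```text
4.8 [0.5006 0.0279 0.1955] [ 0.5  0.1 -2.7] 0.024387233745600093 ydir [0.102 0.995]
tool shift cm [ 2.67 20.55  0.55]
```

{"method": "apply_moves", "body": {"series": [[[0.2, 1, 0], 0, 0.1], [[0.5, 3.5, 0], 0, 0.1], [[1, 7, 0], 0, 0.1], [[1.5, 10.5, 0], 0, 0.1], [[2, 14, 0], 0, 0.1], [[2.4, 17, 0], 0, 0.1], [[2.6, 19.2, 0], 0, 0.1], [[2.7, 20.2, 0], 0, 0.1], [[2.7, 20.5, 0], 0, 0.1], [[2.7, 20.5, 1], 0, 0.1], [[2.7, 20.5, 3], 0, 0.1], [[2.7, 20.5, 5], 0, 0.1]]}}

```text
clock: 6.3
tool_pos: [0.4944, 0.2336, 0.1441]
tool_rot: [-0.0, 0.052, 0.999, -0.0]
contact_force: [-0.1, -0.1, -1.5]
finger_gap: 0.0243
grip_force: 40.0
```

```bash
python3 go.py 0.495 0.235 0.041; python3 - <<'E'
from h import *
snap("scene","pics/s2.png")
b=cv2.imread("pics/s2.png")[110:290,140:350]
cv2.imwrite("pics/c2.png",cv2.resize(b,None,fx=3,fy=3,interpolation=cv2.INTER_CUBIC))
E
```

```text
6.3 [0.4944 0.2336 0.1441] [-0.1 -0.1 -1.5] 0.02425175122718439 ydir [0.103 0.995]
tool shift cm [-0.05  0.15 10.31]
```

View pics/c2.png

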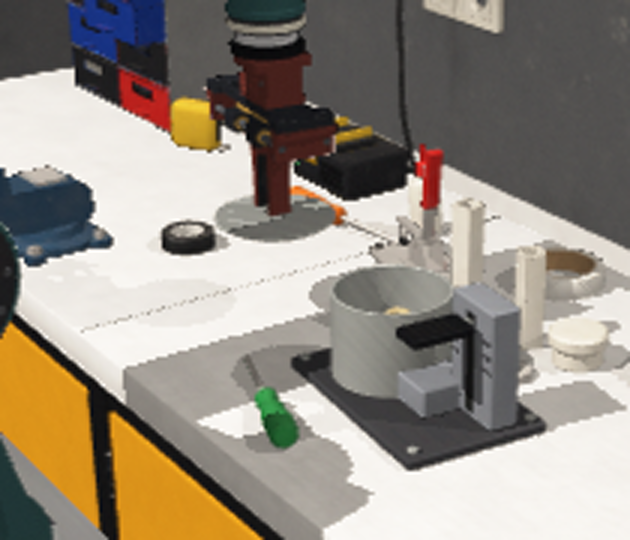

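The lid is held level by the knob, and the brass bush is standing in the pot at crop (400,310). The target spot, around (272,312), is clear.

{"method": "apply_moves", "body": {"series": [[[0, 0, 2], 0, 0.1], [[0, 0, 5], 0, 0.1], [[0, 0, 7], 0, 0.1], [[0, 0, 8.5], 0, 0.1], [[0, 0, 9.2], 0, 0.1], [[0, 0, 9.6], 0, 0.1], [[0, 0, 9.8], 0, 0.1], [[0, 0, 9.8], 0, 0.1], [[0, 0, 9.8], 0, 0.1]]}}

```text
clock: 7.48
tool_pos: [0.4948, 0.2347, 0.0475]
tool_rot: [0.0, 0.051, 0.999, 0.0]
contact_force: [-0.6, 0.2, -2.7]
finger_gap: 0.0242
grip_force: 40.0
```

{"method": "apply_moves", "body": {"series": [[[0, 0, 0.2], 0, 0.1], [[0, 0, 0.4], 0, 0.1], [[0, 0, 0.5], 0, 0.1], [[0, 0, 0.55], 0, 0.1], [[0, 0, 0.6], 0, 0.1], [[0, 0, 0.6], 0, 0.1]]}}

```text
clock: 8.22
tool_pos: [0.4945, 0.2345, 0.0412]
tool_rot: [-0.0, 0.051, 0.999, -0.0]
contact_force: [-0.1, 0.3, -2.4]
finger_gap: 0.0241
grip_force: 40.0
```

{"method": "apply_moves", "body": {"series": [[[0, 0, 0.05], 0, 0.1], [[0, 0, 0.1], 0, 0.1], [[0, 0, 0.15], 0, 0.1], [[0, 0, 0.15], 0, 0.1]]}}

```text
clock: 8.72
tool_pos: [0.4945, 0.2345, 0.0411]
tool_rot: [0.0, 0.051, 0.999, 0.0]
contact_force: [-4.2, -1.5, 14.1]
finger_gap: 0.0243
grip_force: 40.0
```

Contact: the lid is down. Ease off, open, and rise.

{"method": "apply_moves", "body": {"series": [[[0, 0, -0.1], 0, 0.1], [[0, 0, -0.1], 0, 0.35], [[0, 0, -0.1], 0, 0.5], [[0, 0, -0.1], 0, 0.6], [[0, 0, -0.1], 0, 0.6], [[0, 0, -0.1], 0, 0.6]]}}

```text
clock: 9.48
tool_pos: [0.4945, 0.2345, 0.0406]
tool_rot: [-0.0, 0.051, 0.999, -0.0]
contact_force: [-0.1, -0.8, 0.1]
finger_gap: 0.0531
grip_force: 0.0
```

{"method": "apply_moves", "body": {"series": [[[0, 0, -1], 0, 0.6], [[0, 0, -4], 0, 0.6], [[0, 0, -9], 0, 0.6], [[0, 0, -13], 0, 0.4], [[0, 0, -14], 0, 0.2], [[0, 0, -14], 0, 0], [[0, 0, -14], 0, 0]]}}

```text
clock: 10.35
tool_pos: [0.4934, 0.2342, 0.1792]
tool_rot: [-0.001, 0.051, 0.999, -0.001]
contact_force: [-0.0, -0.8, 0.1]
finger_gap: 0.0163
grip_force: 0.0
```

```bash
python3 go.py 0.457 -0.088 0.18; python3 - <<'E'
from h import *
snap("scene","pics/s3.png")
b=cv2.imread("pics/s3.png")[110:290,140:350]
cv2.imwrite("pics/c3.png",cv2.resize(b,None,fx=3,fy=3,interpolation=cv2.INTER_CUBIC))
E
```

```text
10.35 [0.4934 0.2342 0.1792] [-0.  -0.8  0.1] 0.016255448181056335 ydir [0.102 0.995]
tool shift cm [  0.33 -32.42  -0.04]
```

View pics/c3.png

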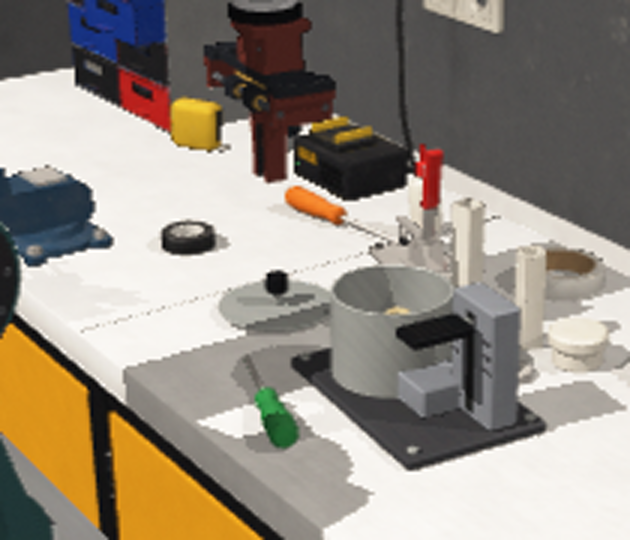

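The lid lies flat with the knob up at crop (275,305), clear of the base. Next I move the closed fingers over the pad.

{"method": "apply_moves", "body": {"series": [[[0, -1.5, 0], 0, 0], [[0.1, -5, 0], 0, 0], [[0.1, -9.5, 0], 0, 0], [[0.2, -14, 0], 0, 0], [[0.2, -18.5, 0], 0, 0], [[0.3, -23, 0], 0, 0], [[0.3, -27, 0], 0, 0], [[0.3, -30, 0], 0, 0], [[0.3, -31.8, 0], 0, 0], [[0.3, -32.4, 0], 0, 0], [[0.3, -32.4, 0], 0, 0], [[0.3, -32.4, 0], 0, 0]], "force": 20}}

```text
clock: 11.9
tool_pos: [0.4582, -0.0869, 0.1805]
tool_rot: [-0.0, 0.051, 0.999, 0.0]
contact_force: [0.6, -0.3, 0.2]
finger_gap: 0.0002
grip_force: 0.0
```

```bash
python3 go.py 0.457 -0.088 0.143
```

```text
11.9 [ 0.4582 -0.0869  0.1805] [ 0.6 -0.3  0.2] 0.00023411784523731823 ydir [0.102 0.995]
tool shift cm [ 0.11 -0.12  3.75]
```

Descend to just touching, then press in part.

{"method": "apply_moves", "body": {"series": [[[0.1, -0.1, 1], 0, 0], [[0.1, -0.1, 2.5], 0, 0], [[0.1, -0.1, 3.5], 0, 0], [[0.1, -0.1, 3.9], 0, 0], [[0.1, -0.1, 4.2], 0, 0], [[0.1, -0.1, 4.5], 0, 0], [[0.1, -0.1, 4.8], 0, 0], [[0.1, -0.1, 4.8], 0, 0]]}}

```text
clock: 12.9
tool_pos: [0.457, -0.088, 0.1332]
tool_rot: [-0.0, 0.051, 0.999, 0.0]
contact_force: [-2.5, 1.3, 8.5]
finger_gap: 0.0005
grip_force: 3.8
```

{"method": "apply_moves", "body": {"series": [[[0, 0, 0.3], 0, 0], [[0, 0, 0.8], 0, 0], [[0, 0, 1.3], 0, 0], [[0, 0, 1.8], 0, 0], [[0, 0, 2.3], 0, 0], [[0, 0, 2.7], 0, 0], [[0, 0, 3.1], 0, 0], [[0, 0, 3.4], 0, 0], [[0, 0, 3.5], 0, 0], [[0, 0, 3.5], 0, 0], [[0, 0, 3.5], 0, 0]]}}

```text
clock: 14.28
tool_pos: [0.457, -0.088, 0.0985]
tool_rot: [-0.0, 0.051, 0.999, 0.0]
contact_force: [-3.8, 1.5, 10.9]
finger_gap: 0.0006
grip_force: 5.8
```

```bash
python3 go.py 0.457 -0.088 0.098; python3 - <<'E'
from h import *
snap("scene","pics/s4.png")
b=cv2.imread("pics/s4.png")[180:270,210:330]
cv2.imwrite("pics/c4.png",cv2.resize(b,None,fx=6,fy=6,interpolation=cv2.INTER_CUBIC))
E
```

```text
14.275 [ 0.457  -0.088   0.0985] [-3.8  1.5 10.9] 0.000579099243132795 ydir [0.102 0.995]
tool shift cm [-0.    0.    0.05]
```

View pics/c4.png

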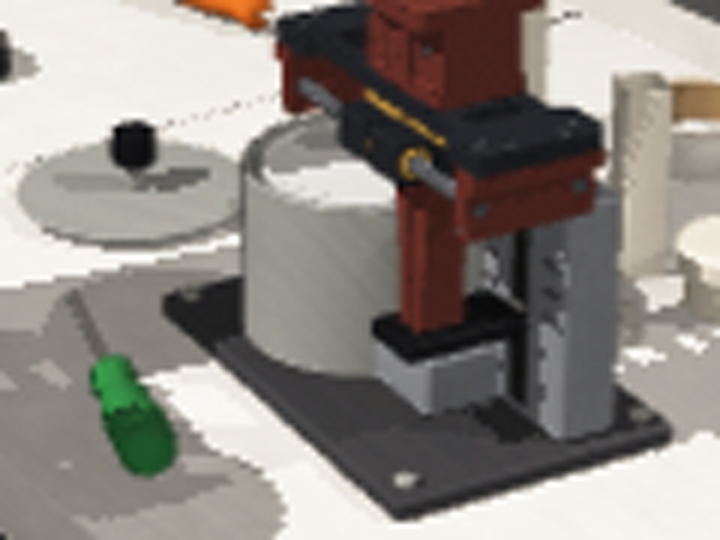

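The pad is at crop (450,320) with the fingers on it. The tray is up near the rim, around crop (330,185). I'll check the height by projecting the pad's corner.

```bash
python3 - <<'E'
from h import *
s=capture("scene");th=np.radians(-6.03);R=np.array([[np.cos(th),-np.sin(th)],[np.sin(th),np.cos(th)]]);o=np.array([.501,.028])
def cp(x,y,z):
    u,v=proj(s,[*(o+R@[x,y]),z]);return np.round(((u-210+.5)*6-.5,(v-180+.5)*6-.5))
for z in(.063,.068,.073,.078,.083):print(z,"free -y corner",cp(-.055,-.138,z),"free +y corner",cp(-.055,-.102,z))
print("check base corner",cp(-.075,-.1625,.012),"rim left",cp(0,.06,.1),"housing?",cp(-.03,-.138,.041))
E
```

```text
0.063 free -y corner [404. 371.] free +y corner [365. 339.]
0.068 free -y corner [404. 361.] free +y corner [365. 329.]
0.073 free -y corner [404. 351.] free +y corner [365. 319.]
0.078 free -y corner [404. 341.] free +y corner [365. 309.]
0.083 free -y corner [404. 331.] free +y corner [365. 299.]
check base corner [392. 506.] rim left [301. 117.] housing? [452. 402.]
```

The observed top-face corners, about (373,320) and (413,348), match a pad height of roughly 0.073, i.e. the third click. Hold, then hand in.

{"method": "apply_moves", "body": {"series": [[[0, 0, 0], 0, 0], [[0, 0, 0], 0, 0], [[0, 0, 0], 0, 0], [[0, 0, 0], 0, 0], [[0, 0, 0], 0, 0], [[0, 0, 0], 0, 0]]}}

```text
clock: 15.12
tool_pos: [0.457, -0.088, 0.0985]
tool_rot: [-0.0, 0.051, 0.999, 0.0]
contact_force: [-3.9, 2.4, 11.3]
finger_gap: 0.0005
grip_force: 5.8
```

```bash
python3 go.py; python3 -c "
from rig import *
print(close_job())"
```

```text
15.125 [ 0.457  -0.088   0.0985] [-3.9  2.4 11.3] 0.0005280077547997206 ydir [0.102 0.995]
the job is handed in; nothing more can be done
None
```

I handed the job in at about 15 s of the 48 s: the lid is flat on the worktop, knob up and clear of the base, and the fingers hold the lever at the third click (about 0.0415 m, 11 N), but the hand-in returned no verdict and I did not see the bush upright on the raised tray.

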